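Register a bar blank in the marking fixture

ROBOT

A 6-joint arm with a two-finger parallel gripper is mounted at the origin on the work surface. World frame = base frame: x ahead of the robot, y to its left, z up, the work surface at z = 0. Lengths are in m, angles in rad, forces in N, time in s.
With the tool pointing down it reaches from about 0.325 to 0.9 m from the base axis. Payload 3.5 kg.
Tool frame: the origin (TCP) lies midway between the tips of the shut fingers; the grasp point (between the pads) lies 19 mm behind it; z points along the fingers, y is the line along which they close (so a half turn about z gives the same grasp; the last joint's range is limited). The gripper opens to 85 mm and grips with 20 to 120 N. Pads are 22 mm wide; open, the fingers measure 114 mm over their backs; the gripper's body (76 mm by 85 mm) begins 54 mm behind the grasp point. The pads swing forward as they close: fully open they stand 13 mm farther back than shut.
Start: joints at [-1.383, 0.276, -0.026, 1.268, 0, 1.467], TCP at [0.179, -0.599, 0.231] pointing down, gripper open.
Joint ranges: [-3.12, 3.12], [-0.85, 1.88], [-1.08, 1.24], [-1.95, 2.15], [-1.57, 1.53], [-3.14, 3.14]. Speed limits (rad/s): [2.57, 2.57, 3.14, 3.14, 3.14, 3.14].

INTERFACE

Orientations are given as a unit quaternion [w, x, y, z].
In Python, from station import r, viewer gives the robot as it stands. The module is installed in compiled form; this text tells all that it offers.
- The arm moves only by the tool drive_tool, never from a script. Its argument "targets" is a list of rows, each a list of 7 numbers: the shift along the world's x, y, z in cm, then the turn, a rotation vector about the world's x, y, z in degrees, then the opening, from -1 (shut) to 1 (fully open), so that 0 is half open. In form: [[dx, dy, dz, rx, ry, rz, claw], ...]. A call has 1 to 5 rows; each row is the pose to reach, as a shift and turn from the pose commanded when the call began; what a row does not reach only later rows make up. A row lasts 1/8 s, in which the tool goes at most 62.5 mm and 10.7 degrees, less where a joint would pass 70% of its speed; a pose out of reach is approached as far as the arm can. A call with a gripper value outside its range is refused whole. The fingers move at their own pace and stop on an object; "grip_force" is the grip in N (left out, the last holds). Time passes only in rows, so rows that repeat a pose let the fingers close. It gives the time, the measured TCP pose, the force, the opening and the grip force at its end, in the units of the state.
- r.get_state(): the state, without advancing time (a new reading comes with each control period).
- viewer.read_camera(name): name is "side" or "top"; returns a dict with "color" (480x640x3 uint8, blue, green, red), "camera_matrix" (3x3 intrinsics, pixels), "R" (3x3) and "t" (3): a world point X has camera coordinates R X + t. Camera axes: x right, y down, z forward; pixel columns grow to the right and rows downward; lengths in m; the calibration is good to about 2 mm. A picture is of the moment at which its call begins. There is no depth.
- r.hand_in(): hands the job in; it is judged then, once.
The state is a dict: "t": time; "q": joint angles; "qd": joint speeds; "effort": joint torques, N m; "tcp_pos": TCP position; "tcp_rot": TCP orientation; "force": force on the tool from outside, world axes, zero at the start; "ft_torque": the same for the moment, N m; "gripper_width": finger opening in m; "grasp_force": force on a finger pad.
Only numpy, scipy, OpenCV 4.12 (cv2) and the standard library are available. Lean on these libraries where they do the work, as an engineer would, in place of code of your own. Each camera call takes 0.05 s, during which the arm holds its last target. There are 200 camera calls.

TASK

Get the long steel bar ready for marking: push it over the fixture plate until its long side lies against the back rail, and only then slide it along the rail until its end comes up against the middle stop. Press it into contact with each, and leave the short bar in the other half of the fixture where it is.

Things in the scene. Friction and masses are not known exactly. Their poses are not given: they have to be found in the camera images.
- long_bar: The part to register: loose steel bar 90 mm long (its y axis) x 35 wide (x) x 25 high (z), about 0.5 kg, two dark hole marks on top; origin at its centre, 12.5 mm above the plate. It lies skewed on the fixture plate (grey, 160 x 360 mm, 8 mm thick), in the half left or right of the middle stop, clear of rail and stop. A small loose brass fitting stands in front of the stop.
- short_bar: The bystander: a loose steel bar like the other but only 50 mm long (y), 35 mm wide, 25 mm high; origin at its centre. It lies in the other half of the fixture and stays there.
- back_rail: Fixed dark steel back rail along the plate's side farthest from the robot: 360 mm long (its y axis), 22 thick, 18 high above the plate. Origin at mid-length of the foot of the face towards the robot, on the plate's top (8 mm above the table); x points into the rail, away from the robot, z up. The bar lying against it has its centre at x = -17.5 mm.
- middle_stop: Fixed dark steel middle stop, 65 mm long (its x axis), 16 thick (y), 18 high, running from the middle of the rail's face towards the robot and parting the plate into two halves. Origin at the centre of its underside, on the plate's top; axes parallel to the rail's. Its stop faces are at y = +8 and -8 mm; the long bar against one has its centre at y = +53 or -53 mm.
Mind the look-alikes: they are no part of the job. Leave any green look-alike of the long_bar alone.

How it is judged:
By the outcome, as a careful person would: the job done as asked, in the order asked, and still so for the second after the job is handed in, with the robot touching nothing.
It also fails if it takes over 37 s, if anything falls off the work surface, if the arm or the gripper's body presses on something with over 40 N, if the wrist force passes 120 N, or if a joint passes its speed limit or range.

## Working session

There is one attempt and no reset: what is moved stays moved. The work goes in short steps, Python scripts to look and compute and a tool call to move; the robot and the scene stay as the last step left them, time stands still between calls to the robot, and variables do not carry over. Pictures are saved under pics/ and viewed, at most 10 in all, crops included, and the job is handed in when it is done.

Besides the shell and the picture viewer there is one more tool, called as name(argument=value, ...), one argument or row to a line, values as JSON. drive_tool: Moves the arm, as the interface text tells. Its arguments: {"type":"object","properties":{"targets":{"type":"array"},"grip_force":{"type":"number"}},"required":["targets"]}

```bash
mkdir -p pics
python3 - <<'E'
from station import r, viewer
import cv2,numpy as np,pickle
for n in("top","side"):
    c=viewer.read_camera(n); cv2.imwrite(f"pics/{n}0.png",c["color"]); pickle.dump(c,open(f"{n}0.pkl","wb"))
    print(n,c["camera_matrix"].tolist(),c["R"].round(4).tolist(),c["t"].round(4).tolist())
s=r.get_state();print({k:np.round(v,3).tolist() for k,v in s.items()})
E
```

```text
top [[578.4774323999274, 0.0, 317.76547663113007], [0.0, 578.4774323999274, 233.9156880702398], [0.0, 0.0, 1.0]] [[-0.0242, -0.9992, -0.0321], [-0.9957, 0.0269, -0.0885], [0.0893, 0.0299, -0.9956]] [0.0982, 0.5658, 0.9359]
side [[531.2274655520499, 0.0, 325.3641604941916], [0.0, 531.2274655520499, 234.37228705351325], [0.0, 0.0, 1.0]] [[-0.754, -0.6569, 0.0028], [-0.5281, 0.6036, -0.5973], [0.3907, -0.4518, -0.802]] [0.4593, 0.2595, 0.6743]
{'t': 0.1, 'q': [-1.383, 0.277, -0.028, 1.268, -0.0, 1.467], 'qd': [-0.002, -0.003, 0.004, -0.0, 0.001, -0.001], 'effort': [0.0, -44.671, 29.613, 0.008, -0.0, 0.0], 'tcp_pos': [0.179, -0.598, 0.23], 'tcp_rot': [-0.001, 0.989, 0.145, -0.0], 'force': [-0.413, 0.247, -0.324], 'ft_torque': [0.021, 0.008, -0.006], 'grasp_force': 0.0, 'gripper_width': 0.085}
```

View pics/top0.png

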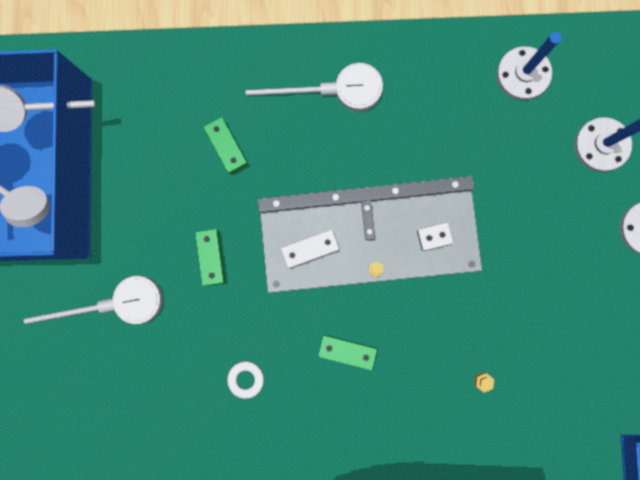

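View pics/side0.png

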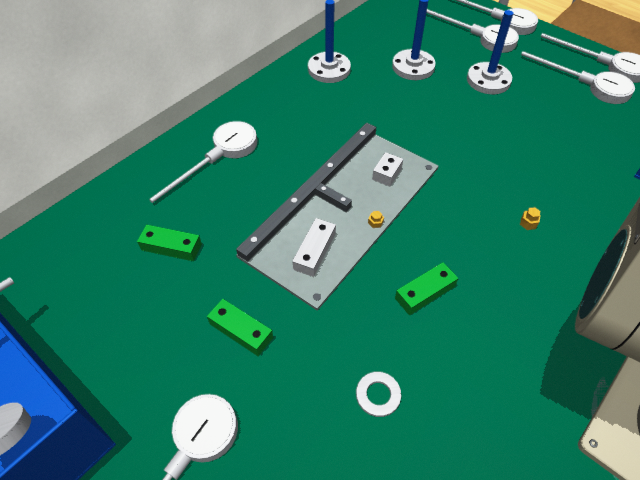

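The top view shows the rail from (260,205) to (472,184) and the stop at (368,220). The bar candidates are the white long bar with two holes at (310,249), the white short bar at (435,236), and green look-alikes at (225,145), (209,257) and (348,352). The long white bar on the plate fits the description. I'll leave the brass fitting at (376,269) alone.

```bash
cat > h.py <<'E'
import cv2,numpy as np
def ray(c,uv,z):
    K,R,t=c["camera_matrix"],c["R"],np.array(c["t"]).ravel()
    d=(R.T@np.linalg.inv(K)@np.c_[np.atleast_2d(uv),np.ones(len(np.atleast_2d(uv)))].T).T
    o=-R.T@t
    return o+d*((z-o[2])/d[:,2])[:,None]
def whites(c,box,thr):
    x0,y0,x1,y1=box
    im=c["color"][y0:y1,x0:x1].astype(int)
    m=((im.min(2)>thr)).astype(np.uint8)
    m=cv2.morphologyEx(m,cv2.MORPH_CLOSE,np.ones((7,7)))
    m=cv2.morphologyEx(m,cv2.MORPH_OPEN,np.ones((5,5)))
    cs,_=cv2.findContours(m,cv2.RETR_EXTERNAL,cv2.CHAIN_APPROX_NONE)
    return [k.reshape(-1,2)+[x0,y0] for k in cs if cv2.contourArea(k)>100]
def fit(c,k,z=0.033):
    p=ray(c,k,z)[:,:2]
    (a,b),(w,h),ang=cv2.minAreaRect((p*1000).astype(np.float32))
    if w<h: w,h,ang=h,w,ang+90
    return dict(c=(round(a,1),round(b,1)),size=(round(w,1),round(h,1)),ang=round((ang+0)%180,1))
E
python3 - <<'E'
from h import *; import pickle
c=pickle.load(open("top0.pkl","rb"));s=pickle.load(open("side0.pkl","rb"))
im=c["color"]
print(im[262,292],im[249,310],im[270,330],im[240,320],im[225,300])
for thr in(200,215,225):
    for k in whites(c,(262,190,480,290),thr): print(thr,k.mean(0).round(),fit(c,k))
# rail: dark mask
b=(im[185:295,255:485].astype(int)); m=((b.max(2)<125)&(b.max(2)-b.min(2)<25)).astype(np.uint8)
cs,_=cv2.findContours(m,cv2.RETR_EXTERNAL,cv2.CHAIN_APPROX_NONE)
for k in cs:
    if cv2.contourArea(k)>100:print("dark",cv2.boundingRect(k),cv2.contourArea(k))
out=cv2.resize(im[170:300,250:490],None,fx=3.3,fy=3.3,interpolation=cv2.INTER_CUBIC);cv2.imwrite("pics/crop0.png",out)
E
```

```text
[238 235 234] [238 235 235] [195 192 182] [237 234 234] [193 191 182]
200 [309. 248.] {'c': (544.6, 98.1), 'size': (89.8, 34.6), 'ang': 108.5}
200 [435. 236.] {'c': (559.5, -109.6), 'size': (49.9, 34.2), 'ang': 102.6}
215 [309. 248.] {'c': (544.5, 97.8), 'size': (88.4, 33.0), 'ang': 108.6}
215 [436. 236.] {'c': (559.4, -109.6), 'size': (47.6, 32.6), 'ang': 101.8}
225 [310. 248.] {'c': (544.5, 97.8), 'size': (86.2, 31.7), 'ang': 108.5}
225 [435. 236.] {'c': (559.1, -109.5), 'size': (46.6, 31.0), 'ang': 102.6}
dark (116, 4, 102, 12) 105.5
```

View pics/crop0.png

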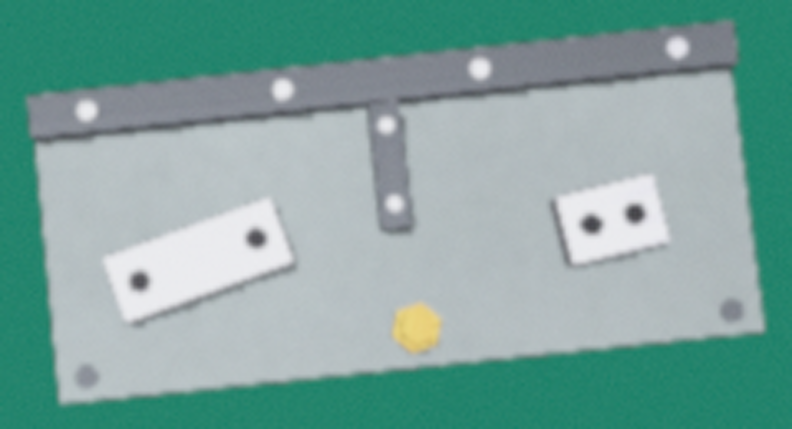

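Run:
```python
from h import *; import pickle
c=pickle.load(open("top0.pkl","rb"));s=pickle.load(open("side0.pkl","rb"))
f=lambda a:np.array(a)/3.3+[250,170]
R=ray(c,f([(28,97),(735,22),(737,66),(33,135)]),.026)[:,:2]*1000
S=ray(c,f([(381,231),(411,229)]),.026)[:,:2]*1000
P=ray(c,f([(37,143),(60,403),(765,331)]),.008)[:,:2]*1000
Rs=ray(s,[(238,251),(368,124),(376,130),(246,258)],.026)[:,:2]*1000
Ps=ray(s,[(317,308),(437,165)],.008)[:,:2]*1000
for a in(R,S,P,Rs,Ps):print(a.round(1).tolist())
yv=(R[0]-R[1]+R[3]-R[2]);yv/=np.linalg.norm(yv);print("yaw",np.degrees(np.arctan2(-yv[0],yv[1])))
yv2=P[1]-P[2];print("yaw plate",np.degrees(np.arctan2(-yv2[0],yv2[1])))
yv3=Ps[0]-Ps[1];print("yaw plate side",np.degrees(np.arctan2(-yv3[0],yv3[1])))
xv=np.array([yv[1],-yv[0]])
o=R.mean(0)-11*xv; print("railO",o,"side",Rs.mean(0)-11*xv)
print("stop end",[((p-o)@xv,(p-o)@yv) for p in S])
b=np.array([544.6,98]);d=b-o;print("bar rail frame",d@xv,d@yv)
for k in whites(s,(240,130,440,300),200):print("side",k.mean(0),fit(s,k))
hs=s["color"]
for n,cam,box in(("top",c,(262,190,480,290)),("side",s,(355,200,395,235))):
    x0,y0,x1,y1=box;h=cv2.cvtColor(cam["color"][y0:y1,x0:x1],cv2.COLOR_BGR2HSV)
    m=cv2.inRange(h,(15,120,120),(35,255,255));M=cv2.moments(m);print("fit",ray(cam,[(M["m10"]/M["m00"]+x0,M["m01"]/M["m00"]+y0)],.018)*1000)
from scipy.spatial.transform import Rotation as Ro
from station import r
st=r.get_state();q=st["tcp_rot"];print(Ro.from_quat([q[1],q[2],q[3],q[0]]).as_matrix().round(3),np.round(st["tcp_pos"],4))
```

```text
[[629.1, 181.8], [656.9, -176.8], [634.5, -176.7], [609.6, 179.6]]
[[556.0, 4.8], [556.6, -10.3]]
[[607.7, 179.9], [473.6, 170.2], [501.4, -188.6]]
[[625.4, 185.2], [653.8, -171.7], [632.6, -168.6], [606.8, 186.2]]
[[475.4, 172.1], [505.7, -184.8]]
yaw 4.219087690229239
yaw plate 4.423008460389598
yaw plate side 4.850270643701445
railO [621.56081065   1.17997826] side [618.70536143   6.97578707]
stop end [(np.float64(-65.15659723086101), np.float64(8.405735445095166)), (np.float64(-65.66124421071511), np.float64(-6.6694602990446645))]
bar rail frame -69.62915689316408 102.21968253264076
side [314.01652893 242.72727273] {'c': (545.7, 99.2), 'size': (89.0, 33.9), 'ang': 109.0}
side [388.04615385 164.33846154] {'c': (560.3, -107.7), 'size': (48.7, 34.1), 'ang': 102.7}
side [246.26315789 137.49122807] {'c': (787.9, 7.7), 'size': (47.1, 27.2), 'ang': 135.6}
fit [[504.09523312 -11.80463411  18.        ]]
fit [[510.55047549 -11.94165616  18.        ]]
[[ 0.958  0.287 -0.   ]
 [ 0.287 -0.958  0.002]
 [ 0.    -0.002 -1.   ]] [ 0.1791 -0.5981  0.2303]
```

The crop confirms the long white bar with two holes at crop pixel (198,260). Next I'll move above and behind it with the gripper half open, as a two-finger pusher aligned with the rail (yaw 4.5°).

drive_tool(
  targets=[
    [30.9,69.2,-5,0,0,-12.2,0],
    [30.9,69.2,-5,0,0,-12.2,0],
    [30.9,69.2,-5,0,0,-12.2,0],
    [30.9,69.2,-5,0,0,-12.2,0],
    [30.9,69.2,-5,0,0,-12.2,0],
  ],
)

```text
t: 0.72
tcp_pos: [0.3066, -0.3119, 0.2102]
tcp_rot: [-0.0, 0.999, 0.039, 0.0]
force: [1.3, -0.2, -0.5]
gripper_width: 0.0429
grasp_force: 0.0
```

drive_tool(
  targets=[
    [17.6,39.2,-2,0,0,0,0],
    [17.6,39.2,-2,0,0,0,0],
    [17.6,39.2,-2,0,0,0,0],
    [17.6,39.2,-2,0,0,0,0],
    [17.6,39.2,-2,0,0,0,0],
  ],
)

```text
t: 1.35
tcp_pos: [0.4345, -0.0272, 0.196]
tcp_rot: [0.0, 0.999, 0.039, 0.0]
force: [1.1, -0.1, 0.1]
gripper_width: 0.0427
grasp_force: 0.0
```

drive_tool(
  targets=[
    [4.6,10,-2,0,0,0,0],
    [4.6,10,-5,0,0,0,0],
    [4.6,10,-7,0,0,0,0],
    [4.6,10,-7,0,0,0,0],
  ],
)

```text
t: 1.85
tcp_pos: [0.4779, 0.0713, 0.124]
tcp_rot: [-0.0, 0.999, 0.04, -0.003]
force: [-0.2, -0.8, -0.3]
gripper_width: 0.043
grasp_force: 0.0
```

drive_tool(
  targets=[
    [0.8,2.1,0,0,0,0,0],
    [0.8,2.1,-4,0,0,0,0],
    [0.8,2.1,-7,0,0,0,0],
    [0.8,2.1,-7,0,0,0,0],
  ],
)

```text
t: 2.35
tcp_pos: [0.4862, 0.091, 0.0551]
tcp_rot: [0.0, 0.999, 0.038, -0.002]
force: [-0.4, -0.2, 0.4]
gripper_width: 0.0431
grasp_force: 0.0
```

Run:
```python
from station import r, viewer
import cv2
c=viewer.read_camera("side")["color"]
cv2.imwrite("pics/s1.png",cv2.resize(c[100:340,200:460],None,fx=2.3,fy=2.3))
print(r.get_state()["tcp_pos"])
```

```text
[0.48778597 0.09110707 0.05652132]
```

View pics/s1.png

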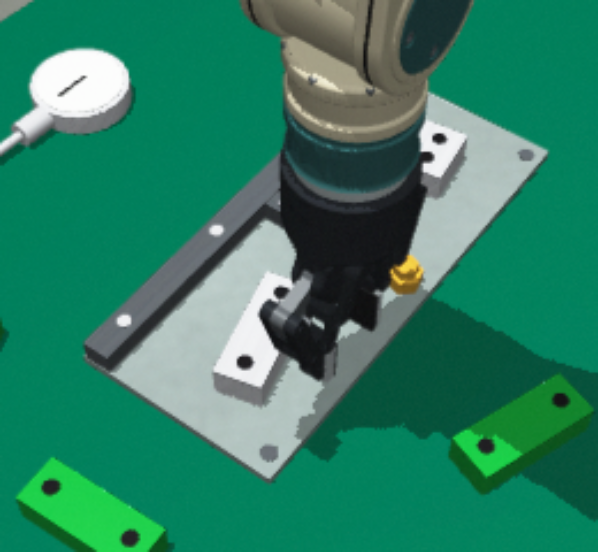

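The side crop shows the fingers on the robot side of the bar (crop pixel (320,370)), with the fitting clear at (405,275). Lowering now.

drive_tool(
  targets=[
    [0,0,-2.5,0,0,0,0],
    [0,0,-4.2,0,0,0,0],
    [0,0,-4.2,0,0,0,0],
  ],
)

```text
t: 2.78
tcp_pos: [0.4887, 0.0914, 0.0151]
tcp_rot: [-0.0, 0.999, 0.039, 0.0]
force: [0.4, -0.1, 1.2]
gripper_width: 0.0428
grasp_force: 0.0
```

drive_tool(
  targets=[
    [1,0.08,0,0,0,0,0],
    [1.8,0.14,0,0,0,0,0],
    [2.4,0.19,0,0,0,0,0],
    [3.0,0.24,0,0,0,0,0],
    [3.6,0.28,0,0,0,0,0],
  ],
)

```text
t: 3.4
tcp_pos: [0.5237, 0.0949, 0.0139]
tcp_rot: [-0.0, 0.999, 0.039, -0.001]
force: [-4.0, 1.2, 1.8]
gripper_width: 0.0425
grasp_force: 1.6
```

drive_tool(
  targets=[
    [0.6,0.05,0,0,0,0,0],
    [1.2,0.09,0,0,0,0,0],
    [1.8,0.14,0,0,0,0,0],
    [2.3,0.18,0,0,0,0,0],
    [2.8,0.22,0,0,0,0,0],
  ],
)

```text
t: 4.03
tcp_pos: [0.5526, 0.0967, 0.0141]
tcp_rot: [0.0, 0.999, 0.039, 0.0]
force: [-1.1, -0.8, -0.9]
gripper_width: 0.0429
grasp_force: 0.9
```

Run:
```python
from station import r, viewer
from h import *
for n,box in(("top",(262,180,372,290)),("side",(230,130,350,300))):
    c=viewer.read_camera(n); print(n,[fit(c,k) for k in whites(c,box,200)])
    if n=="top": a=cv2.resize(c["color"][170:300,250:490],None,fx=2.4,fy=2.4)
    else: b=cv2.resize(c["color"][120:310,220:400],None,fx=2,fy=2)
print(r.get_state()["tcp_pos"])
im=np.zeros((380,576,3),np.uint8)
out=np.zeros((600,800,3),np.uint8); out[:a.shape[0],:a.shape[1]]=a; out[220:600,440:800]=b
cv2.imwrite("pics/d2.png",out)
```

```text
top [{'c': (559.5, 65.1), 'size': (24.9, 23.1), 'ang': 178.5}]
side [{'c': (793.2, 15.1), 'size': (52.7, 45.3), 'ang': 135.6}]
[0.55352723 0.09673992 0.01442091]
```

View pics/d2.png

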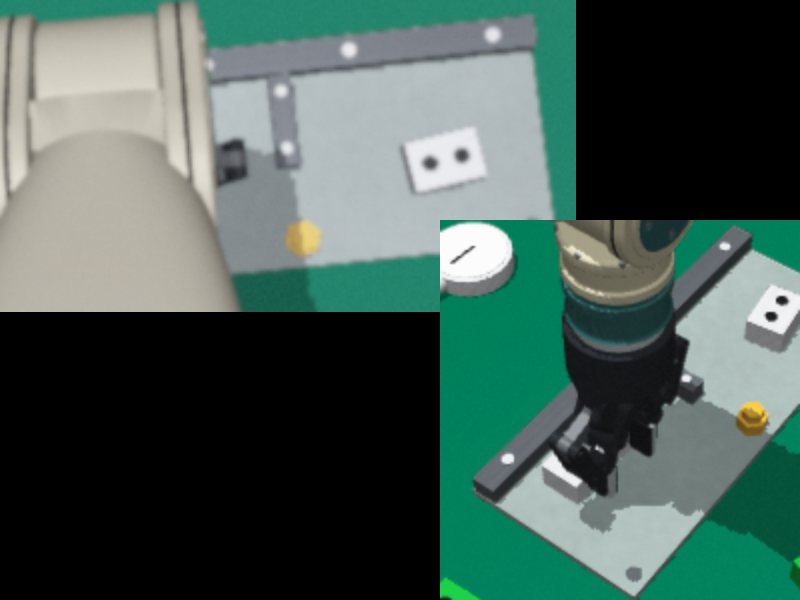

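The combined image shows the bar squared up in front of the fingers at about (565,475), a short gap from the rail. The fitting at (752,420) and the stop are untouched. I'll close the gap slowly.

drive_tool(
  targets=[
    [0.3,0.02,0,0,0,0,0],
    [0.6,0.05,0,0,0,0,0],
    [0.9,0.07,0,0,0,0,0],
    [1.1,0.09,0,0,0,0,0],
  ],
)

```text
t: 4.62
tcp_pos: [0.5625, 0.0976, 0.0143]
tcp_rot: [0.0, 0.999, 0.039, -0.001]
force: [-5.6, -0.8, 3.3]
gripper_width: 0.0427
grasp_force: 2.3
```

drive_tool(
  targets=[
    [0.15,0.01,0,0,0,0,0],
    [0.3,0.02,0,0,0,0,0],
    [0.45,0.04,0,0,0,0,0],
    [0.45,0.04,0,0,0,0,0],
  ],
)

```text
t: 5.12
tcp_pos: [0.5675, 0.0981, 0.0143]
tcp_rot: [0.0, 0.999, 0.039, -0.0]
force: [-3.7, 0.1, 2.8]
gripper_width: 0.0426
grasp_force: 2.3
```

drive_tool(
  targets=[
    [0.15,0.01,0,0,0,0,0],
    [0.3,0.02,0,0,0,0,0],
    [0.3,0.02,0,0,0,0,0],
  ],
)

```text
t: 5.5
tcp_pos: [0.5702, 0.0982, 0.0142]
tcp_rot: [-0.0, 0.999, 0.039, -0.0]
force: [-5.0, -1.1, 3.9]
gripper_width: 0.0428
grasp_force: 2.6
```

drive_tool(
  targets=[
    [0.15,0.01,0,0,0,0,0],
    [0.3,0.02,0,0,0,0,0],
    [0.3,0.02,0,0,0,0,0],
  ],
)

```text
t: 5.88
tcp_pos: [0.5702, 0.0982, 0.0138]
tcp_rot: [0.0, 0.999, 0.039, -0.003]
force: [-10.6, -0.9, 8.3]
gripper_width: 0.043
grasp_force: 5.3
```

drive_tool(
  targets=[
    [0.2,0.02,0,0,0,0,0],
    [0.4,0.03,0,0,0,0,0],
    [0.4,0.03,0,0,0,0,0],
  ],
)

```text
t: 6.25
tcp_pos: [0.5701, 0.0983, 0.0132]
tcp_rot: [0.0, 0.999, 0.039, -0.007]
force: [-17.4, -2.0, 14.3]
gripper_width: 0.0425
grasp_force: 8.8
```

drive_tool(
  targets=[
    [-2,-0.16,0,0,0,0,0],
    [-3.5,-0.27,0,0,0,0,0],
    [-3.5,-0.27,5,0,0,0,0],
    [-3.5,-0.27,9,0,0,0,-1],
    [-3.5,5,9,0,0,0,-1],
  ],
)

```text
t: 6.88
tcp_pos: [0.5498, 0.1285, 0.109]
tcp_rot: [-0.008, 0.999, 0.054, 0.005]
force: [0.4, 0.5, 0.1]
gripper_width: 0.0067
grasp_force: 0.0
```

drive_tool(
  targets=[
    [0,5.5,0,0,0,0,-1],
    [0,11.5,0,0,0,0,-1],
    [0,11.5,0,0,0,0,-1],
  ],
)

```text
t: 7.25
tcp_pos: [0.5559, 0.1913, 0.1043]
tcp_rot: [-0.027, 0.995, 0.097, -0.003]
force: [0.1, -0.4, 0.7]
gripper_width: -0.0002
grasp_force: 0.0
```

```bash
cat > see.py <<'E'
from station import r, viewer
from h import *
import sys
for n,box in(("top",(262,180,372,290)),("side",(230,130,350,300))):
    c=viewer.read_camera(n); print(n,[fit(c,k) for k in whites(c,box,200)])
    if n=="top": a=cv2.resize(c["color"][170:300,250:490],None,fx=2.4,fy=2.4)
    else: b=cv2.resize(c["color"][150:290,220:360],None,fx=2.5,fy=2.5)
print(r.get_state()["tcp_pos"])
out=np.zeros((600,800,3),np.uint8); out[:a.shape[0],:a.shape[1]]=a; out[250:600,450:800]=b
cv2.imwrite(sys.argv[1],out)
E
python3 see.py pics/d3.png
```

```text
top [{'c': (597.9, 98.6), 'size': (89.3, 34.1), 'ang': 94.6}]
side [{'c': (604.5, 98.6), 'size': (91.6, 45.3), 'ang': 94.6}]
[0.55545527 0.19103352 0.10406305]
```

View pics/d3.png

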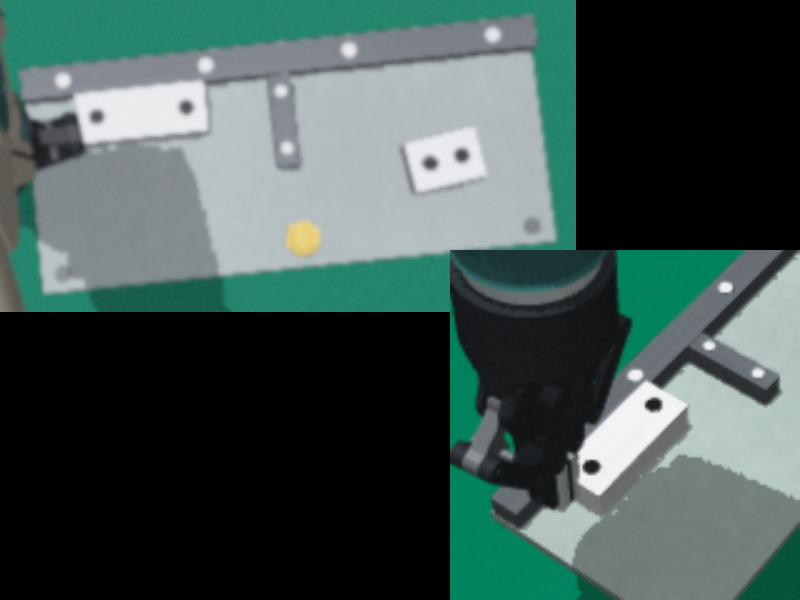

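The view shows the bar flush against the rail (bar centre at top-view pixel (143,112), yaw 4.6°). The fitting and short bar are unmoved. The tool is slightly off its commanded orientation, so I'm checking the joints.

Run:
```python
from station import r
s=r.get_state()
for k in("t","q","qd","tcp_pos","tcp_rot"):print(k,s[k])
```

```text
t 7.35
q [ 0.19377943  0.30402576 -0.27410074  0.99422813  0.05495414  3.14055152]
qd [-0.01709878 -0.00723951 -0.0178836   0.00732046 -0.01546248 -0.000253  ]
tcp_pos [0.55545527 0.19103352 0.10406305]
tcp_rot [-0.02727119  0.99488547  0.09719826 -0.00341875]
```

Joint 6 is at its limit. I'll turn the tool by about +83°, which frees the joint and puts the flat sides of the fingers towards the bar's end.

drive_tool(
  targets=[
    [1,-0.5,0,0,0,10,-1],
    [2,-1,0,0,0,20,-1],
    [2.8,-2,0,0,0,30,-1],
    [2.8,-2,0,0,0,40,-1],
    [2.8,-2,0,0,0,50,-1],
  ],
)

```text
t: 7.98
tcp_pos: [0.5831, 0.1692, 0.1039]
tcp_rot: [-0.023, 0.86, 0.51, -0.015]
force: [0.1, 0.4, -0.7]
gripper_width: 0.0001
grasp_force: 0.0
```

drive_tool(
  targets=[
    [0,0,0,0,0,10,-1],
    [0,0,0,0,0,20,-1],
    [0,0,0,0,0,30,-1],
    [0,0,0,0,0,34,-1],
    [0,0,0,0,0,34,-1],
  ],
)

```text
t: 8.6
tcp_pos: [0.5828, 0.1697, 0.1039]
tcp_rot: [-0.018, 0.675, 0.737, -0.021]
force: [0.6, 0.0, 1.0]
gripper_width: -0.0001
grasp_force: 0.0
```

```bash
cat > e.py <<'E'
from station import r
import numpy as np
from scipy.spatial.transform import Rotation as Ro
s=r.get_state();q=s["tcp_rot"];M=Ro.from_quat([q[1],q[2],q[3],q[0]])
a=np.radians(94.5);T=Ro.from_matrix(np.array([[np.cos(a),np.sin(a),0],[np.sin(a),-np.cos(a),0],[0,0,-1]]))
print(s["tcp_pos"],"turn needed",np.degrees((T*M.inv()).as_rotvec()),s["q"][5])
E
python3 e.py
```

```text
[0.58283142 0.16968274 0.10392828] turn needed [ 0.39976551 -3.16691554 -0.50041476] 1.6590707728511072
```

drive_tool(
  targets=[
    [0,0.3,0,0.4,-3.2,-0.5,-1],
    [0,0.3,-4,0.4,-3.2,-0.5,-1],
    [0,0.3,-7,0.4,-3.2,-0.5,-1],
    [0,0.3,-8.8,0.4,-3.2,-0.5,-1],
    [0,0.3,-8.8,0.4,-3.2,-0.5,-1],
  ],
)

```text
t: 9.22
tcp_pos: [0.5817, 0.1728, 0.0148]
tcp_rot: [-0.001, 0.679, 0.735, -0.001]
force: [-0.5, 0.3, 0.0]
gripper_width: -0.0002
grasp_force: 0.0
```

```bash
python3 e.py; python3 see.py pics/d4.png
```

```text
[0.58169209 0.17283056 0.01477346] turn needed [ 0.01215995 -0.12042996 -0.04397223] 1.6737236449278277
top [{'c': (600.6, 78.1), 'size': (48.1, 33.4), 'ang': 88.7}]
side [{'c': (603.1, 70.2), 'size': (47.0, 41.1), 'ang': 113.3}]
[0.58386496 0.17338392 0.01696553]
```

View pics/d4.png

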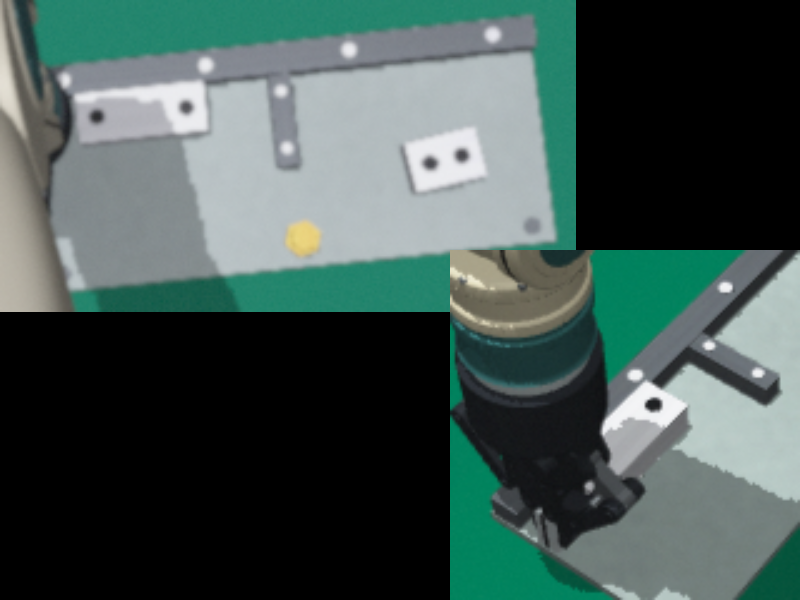

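The fingers stand beyond the bar's outer end at about (555,540), clear of the rail. Now pushing the bar along the rail.

drive_tool(
  targets=[
    [0.05,-0.6,0,0,0,0,-1],
    [0.09,-1.2,0,0,0,0,-1],
    [0.14,-1.8,0,0,0,0,-1],
    [0.18,-2.3,0,0,0,0,-1],
    [0.22,-2.8,0,0,0,0,-1],
  ],
)

```text
t: 9.95
tcp_pos: [0.5855, 0.1464, 0.0168]
tcp_rot: [-0.001, 0.678, 0.735, 0.002]
force: [-1.0, 5.4, 2.7]
gripper_width: -0.0002
grasp_force: 2.6
```

drive_tool(
  targets=[
    [0.04,-0.5,0,0,0,0,-1],
    [0.08,-1.0,0,0,0,0,-1],
    [0.12,-1.5,0,0,0,0,-1],
    [0.16,-2.0,0,0,0,0,-1],
    [0.2,-2.5,0,0,0,0,-1],
  ],
)

```text
t: 10.58
tcp_pos: [0.5874, 0.1215, 0.0168]
tcp_rot: [-0.001, 0.678, 0.735, 0.002]
force: [-1.8, 5.7, 3.6]
gripper_width: -0.0004
grasp_force: 2.7
```

drive_tool(
  targets=[
    [0.02,-0.3,0,0,0,0,-1],
    [0.05,-0.6,0,0,0,0,-1],
    [0.07,-0.9,0,0,0,0,-1],
    [0.07,-0.9,0,0,0,0,-1],
  ],
)

```text
t: 11.08
tcp_pos: [0.5881, 0.1122, 0.0168]
tcp_rot: [-0.0, 0.678, 0.735, 0.002]
force: [-1.0, 4.6, 4.6]
gripper_width: -0.0005
grasp_force: 2.5
```

drive_tool(
  targets=[
    [0.01,-0.15,0,0,0,0,-1],
    [0.02,-0.3,0,0,0,0,-1],
    [0.03,-0.4,0,0,0,0,-1],
    [0.03,-0.4,0,0,0,0,-1],
  ],
)

```text
t: 11.58
tcp_pos: [0.5883, 0.1096, 0.0169]
tcp_rot: [-0.001, 0.678, 0.735, 0.003]
force: [-0.6, 8.3, 4.5]
gripper_width: 0.0002
grasp_force: 4.2
```

Force is rising and the tool has stalled, so the bar is at the stop. Pressing a little more.

drive_tool(
  targets=[
    [0.02,-0.25,0,0,0,0,-1],
    [0.04,-0.5,0,0,0,0,-1],
    [0.04,-0.5,0,0,0,0,-1],
  ],
)

```text
t: 11.95
tcp_pos: [0.5883, 0.1096, 0.0169]
tcp_rot: [-0.006, 0.677, 0.736, 0.007]
force: [-2.4, 21.0, 4.9]
gripper_width: -0.0
grasp_force: 10.4
```

drive_tool(
  targets=[
    [-0.1,1.5,0,0,0,0,-1],
    [-0.2,3.0,0,0,0,0,-1],
    [-0.2,3.5,5,0,0,0,-1],
    [-0.2,6,10,0,0,0,-1],
    [-0.2,11,12,0,0,0,-1],
  ],
)

```text
t: 12.58
tcp_pos: [0.5891, 0.2121, 0.1399]
tcp_rot: [0.003, 0.679, 0.734, 0.002]
force: [-0.2, 0.9, 0.1]
gripper_width: -0.0001
grasp_force: 0.0
```

drive_tool(
  targets=[
    [-2,4,1,0,0,0,-1],
    [-2,6,1,0,0,0,-1],
    [-2,6,1,0,0,0,-1],
  ],
)

```text
t: 12.95
tcp_pos: [0.5666, 0.273, 0.1456]
tcp_rot: [0.001, 0.678, 0.735, 0.0]
force: [-0.3, -0.8, 0.5]
gripper_width: 0.0003
grasp_force: 0.0
```

```bash
python3 see.py pics/d5.png
```

```text
top [{'c': (608.2, 54.1), 'size': (90.4, 47.6), 'ang': 94.5}]
side [{'c': (608.8, 52.0), 'size': (96.7, 46.7), 'ang': 93.7}, {'c': (793.2, 15.1), 'size': (52.7, 45.3), 'ang': 135.6}]
[0.56650882 0.27134506 0.14515626]
```

View pics/d5.png

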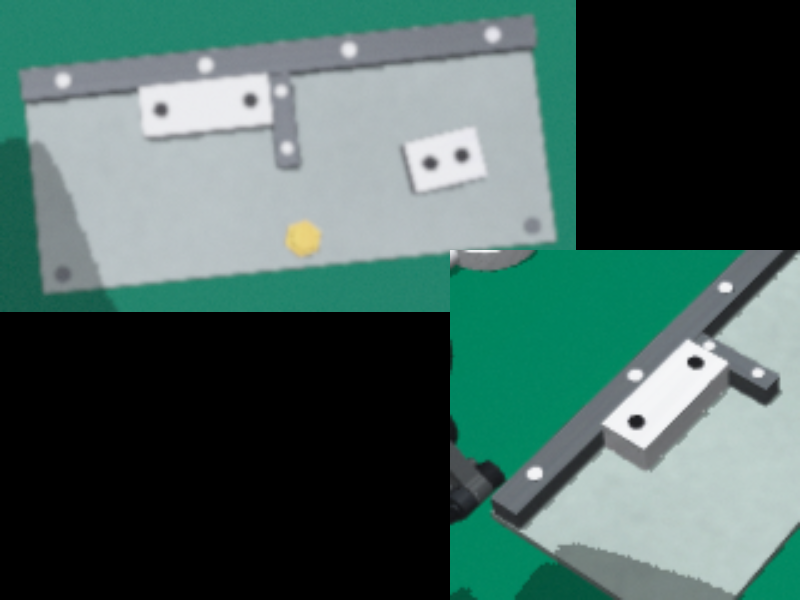

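Bar centre is at (205,105) in the top part, against both the rail and the stop; the fitting and short bar have not moved. Next is a numeric check of the hole line against the rail bolt line, before and after the slide.

Run:
```python
import cv2,numpy as np
def cen(g,p,dark,rad=10):
    x,y=p;w=g[y-rad:y+rad+1,x-rad:x+rad+1].astype(float)
    w=np.clip(160-w,0,None) if dark else np.clip(w-170,0,None)
    Y,X=np.mgrid[y-rad:y+rad+1,x-rad:x+rad+1];return np.array([(w*X).sum(),(w*Y).sum()])/w.sum()
for f,h in(("d3",[(97,116),(186,107)]),("d5",[(161,109),(250,100)])):
    g=cv2.imread(f"pics/{f}.png",0)
    b=[cen(g,p,0) for p in[(206,65),(349,50),(493,35)]]
    k=np.polyfit([p[0] for p in b],[p[1] for p in b],1)
    H=[cen(g,p,1) for p in h]
    print(f,[(q[1]-np.polyval(k,q[0])).round(2)/2.4*1.6 for q in H],"mm-ish;",np.round(H,2).tolist())
```

```text
d3 [np.float64(26.660000000000004), np.float64(26.76666666666667)] mm-ish; [[96.37, 116.18], [185.81, 106.89]]
d5 [np.float64(26.60666666666667), np.float64(26.60666666666667)] mm-ish; [[160.6, 109.33], [250.02, 99.87]]
```

The bar is flush with the rail to about 0.1 mm and was pressed against the stop, and the robot is clear.

```bash
python3 -c "
from station import r
print(r.hand_in())"
```

```text
the job is handed in; nothing more can be done
None
```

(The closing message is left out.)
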